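# Feel for the hidden notch of a water tester and release its lid

## Robot

A 7-joint arm with a two-finger parallel gripper is mounted at the origin on the work surface. World frame = base frame: x ahead of the robot, y to its left, z up, the work surface at z = 0. Lengths are in m, angles in rad, forces in N, time in s.
With the tool pointing down it reaches from about 0.425 to 0.875 m from the base axis. Payload 8.4 kg.
Tool frame: the origin (TCP) lies where the fingers leave the gripper's body, on its centre line; the fingertips stand 70 mm ahead of it and the grasp point (between the pads) lies 51 mm ahead of it (arm.hold_point_z is the distance from the TCP to the grasp point, in m); z points along the fingers, y is the line along which they close (so a half turn about z gives the same grasp; the last joint's range is limited). The gripper opens to 87 mm and grips with 3 to 60 N. Pads are 19 mm wide; open, the fingers measure 117 mm over their backs; the gripper's body (75 mm by 190 mm) begins 51 mm behind the grasp point.
Start: joints at [-1.393, 0.333, 0.04, 1.465, -0.013, 1.343, -0.059], TCP at [0.178, 0.625, 0.292] pointing down, gripper open.
Joint ranges: [-2.58, 2.58], [-0.38, 2.09], [-1.3, 1.39], [0.25, 2.4], [-1.5, 4.64], [0.08, 2.09], [-2.65, 2.65]. Speed limits (rad/s): [2.22, 2.22, 2.79, 2.79, 3.14, 3.14, 3.14].

## Interface

Orientations are given as a rotation vector (axis times angle).
In Python, from cell import arm gives the robot as it stands.
- The arm moves only by the shell command python3 -m jog 'ROWS' [FORCE]. ROWS is JSON, a list of rows, each an object of numbers: "dx", "dy", "dz": the shift along the tool's x, y, z in mm; "ax", "ay", "az": the turn, a rotation vector about the tool's x, y, z in rad; "grip": the finger opening in mm, from 0 to 87. A call has 1 to 20 rows; each row shifts and turns the commanded pose from where the row before left it, along the tool's axes as they then stand; what a row does not reach is not made up. A row lasts 1/10 s, in which the tool goes at most 50 mm and 8.59 degrees, less where a joint would pass 70% of its speed; a pose out of reach is approached as far as the arm can. A call is refused whole if a number of a shift passes 50 or a number of a turn 0.15, either way. A call with a gripper value outside its range is refused whole. The fingers move at their own pace and stop on an object; FORCE is the grip in N (left out, the last holds). Time passes only in rows, so rows that do not move let the fingers close. It gives the time, the measured TCP pose, the force, the opening and the grip force at its end, in the units of the state.
- arm.read_state(): the state, without advancing time (a new reading comes with each control period).
- arm.capture(name): name is "scene" or "top" or "wrist"; returns a dict with "image" (480x640x3 uint8, red, green, blue), "K" (3x3 intrinsics, pixels), "T" (4x4, takes a point from camera to world coordinates). Camera axes: x right, y up, looking along -z (the intrinsics and any distortion apply to the point x, -y, -z); pixel columns grow to the right and rows downward; lengths in m; the calibration is good to about 2 mm. A picture is of the moment at which its call begins. There is no depth.
- arm.sign_off(): hands the job in; it is judged then, once.
The state is a dict: "time_s": time; "joint_pos": joint angles; "qvel": joint speeds; "joint_efforts": joint torques, N m; "tool_pos": TCP position; "tcp_rot": TCP orientation; "ft_force": force on the tool from outside, world axes, zero at the start; "ft_torque": the same for the moment, N m; "opening": finger opening in m; "finger_force": force on a finger pad.
Only numpy, scipy, OpenCV 4.12 (cv2) and the standard library are available. Lean on these libraries where they do the work, as an engineer would, in place of code of your own. Each camera call takes 0.05 s, during which the arm holds its last target. There are 200 camera calls.

## Task

The lid of the water tester's reagent well is released by a key sunk in a notch somewhere along the tester's black sprung edge. Starting at the end of the edge beside the green lamp, press down on it with a fingertip and run the fingertip along until you find the notch, then press the key inside it fully down so that the lid pops ajar, and take the hand away. Do not touch the lid itself, and leave the jar, the bottle and the beaker standing where they are; nothing is to be picked up.

Things in the scene. Friction and masses are not known exactly. Their poses are not given: they have to be found in the camera images.
- tester: Portable water tester, a slate-grey box fixed to the bench, 205 (x) by 360 (y) by 104 mm, with a blue screen near its +y end. Origin on the bench under it; x points to its rear, y along its length towards the green lamp, z up. The black sprung edge is a bar along its front (-x side), 30 mm wide, centred on x = -80 mm, top at z = 98 mm when free. Behind it is a 10 mm gap, then the deck at z = 90 mm.
- lamp_end (a point): Middle of the black bar's top at its +y end, against the grey shoulder (6 mm higher) that carries the green lamp; y = +95 mm in the tester's frame. Axes as the tester's. The sweep starts on the last 35 mm of bar here and goes towards -y.
- far_end (a point): Middle of the black bar's top at its other end, y = -95 mm in the tester's frame, against the other grey shoulder. The bar has one notch, 48 mm long, as wide as the bar and open to the front, its centre anywhere from 95 to 160 mm from the lamp end. The dark grey key in it fills it; at rest its top is 14 mm below the bar's top (z = 84 mm).
- edge (a joint): How far the whole black bar (both sides of the notch together) is pressed down: 0 = free, up to 0.005 m. Spring-loaded: about 1.5 N starts it, about 3.5 N presses it fully; a fingertip running on it must press it 1 mm or more. It comes back up by itself when the fingertip drops into the notch or leaves.
- key (a joint): How far the release key in the notch is pressed down: 0 = at rest, 0.008 m = fully down (needs about 5 N at slow speed; it stays where it is left). The key's top is 30 (x) by 46 (y) mm. It moves straight down.
- lid: Grey lid with a white panel, 82 (x) by 130 (y) by 7 mm. Origin on its hinge at its rear (+x) side, in the middle of its thickness; it spans 82 mm from there towards -x. Shut, its top is at z = 98 mm and its front edge is 30 mm behind the bar. Pressing the key tilts it open about the hinge, 0.04 rad per mm of key travel, to 0.32 rad. Not to be touched.
- jar: Small capped sample jar, 36 mm diameter, 40 mm high, loose on the tester's deck at the -y end. Origin at the centre of its underside. Leave alone.
- reagent: Amber reagent bottle, 56 mm diameter, 110 mm high, loose on the bench. Origin at the centre of its underside. Leave alone.
- beaker: White plastic beaker, 64 mm diameter, 75 mm high, loose on the bench. Origin at the centre of its underside. Leave alone.

How it is judged:
On the way, in this order (a step that is already met when the one before it is completed fails the run):
1. a fingertip presses the black edge down 0.7 mm or more near the green lamp's end (beyond y = 55 mm of the tester) (value of joint edge above 0.0007 m and contact force between the fingers and anything else above 0.5 N and y of the grasp point in the frame of tester above 0.055 m and x of the grasp point in the frame of tester between -0.13 and -0.03 m), for 0.05 s.
2. still pressing the edge, it has run on towards the notch (below y = 40 mm of the tester) (value of joint edge above 0.0007 m and contact force between the fingers and anything else above 0.5 N and y of the grasp point in the frame of tester below 0.04 m and x of the grasp point in the frame of tester between -0.13 and -0.03 m), for 0.05 s.
3. the key in the notch is pressed down by the fingers and the lid is ajar (value of joint key above 0.0065 m and angle between lid's own z axis and vertical above 0.22 rad and contact force between the fingers and anything else above 0.5 N), for 0.1 s.
At the end, for the whole second after the job is handed in: The key is at least 6 mm down (of 8), the lid stands ajar by at least 0.2 rad, the black edge is free again (less than 0.7 mm down), and jar, bottle and beaker stand upright (within 0.2 rad), at rest, within 30 mm of where they were (value of joint key above 0.006 m and angle between lid's own z axis and vertical above 0.2 rad and value of joint edge below 0.0007 m and angle between each of jar, reagent, beaker's own z axis and vertical below 0.2 rad and distance of each of jar, reagent, beaker from where it was at the start of the episode below 0.03 m and linear speed of each of jar, reagent, beaker below 0.02 m/s); the robot touches nothing.
It fails at once if the lid itself is touched with more than 2 N (contact force between any of the fingers, the arm and lid above 2 N).
It fails at once if jar, bottle or beaker is lifted, carried or shoved more than 30 mm, or tipped (distance of any of jar, reagent, beaker from where it was at the start of the episode above 0.03 m or angle between any of jar, reagent, beaker's own z axis and vertical above 0.4 rad).
It also fails if it takes over 61 s, if anything falls off the work surface, if the arm or the gripper's body presses on something with over 40 N, if the wrist force passes 120 N, or if a joint passes its speed limit or range.

## Working session

There is one attempt and no reset: what is moved stays moved. The work goes in short steps, Python scripts to look and compute and a shell command to move; the robot and the scene stay as the last step left them, time stands still between calls to the robot, and variables do not carry over. Pictures are saved under pics/ and viewed, at most 10 in all, crops included, and the job is handed in when it is done.

```bash
mkdir -p pics; ls; cat > h.py <<'E'
import numpy as np, cv2
from cell import arm
def ray(c,u,v):
    d=np.linalg.inv(c["K"])@np.array([u,v,1.]); d=np.array([d[0],-d[1],-d[2]])
    return c["T"][:3,3], c["T"][:3,:3]@d
def onz(c,u,v,z):
    o,d=ray(c,u,v); return o+d*(z-o[2])/d[2]
def proj(c,p):
    q=c["T"][:3,:3].T@(np.array(p)-c["T"][:3,3]); q=c["K"]@np.array([q[0],-q[1],-q[2]]); return q[:2]/q[2]
def save(c,n): cv2.imwrite(n,cv2.cvtColor(c["image"],cv2.COLOR_RGB2BGR))
E
python3 - <<'E'
from h import *
import pickle
for n in("scene","top"):
    c=arm.capture(n); save(c,f"pics/{n}0.png"); pickle.dump(c,open(n+".pkl","wb")); print(n,{k:v for k,v in c.items() if k!="image"})
s=arm.read_state(); print(s)
E
```

```text
pics
scene {'K': array([[544.02638621,   0.        , 323.35790032],
       [  0.        , 544.02638621, 245.4134792 ],
       [  0.        ,   0.        ,   1.        ]]), 'T': array([[ 0.12315341, -0.81333446,  0.56861261,  1.25749708],
       [ 0.99228821,  0.09281237, -0.08215818, -0.09316659],
       [ 0.01404779,  0.57434565,  0.81849235,  1.00051167],
       [ 0.        ,  0.        ,  0.        ,  1.        ]])}
top {'K': array([[535.50414654,   0.        , 332.15958014],
       [  0.        , 535.50414654, 237.84868325],
       [  0.        ,   0.        ,   1.        ]]), 'T': array([[ 0.0483593 ,  0.97638278, -0.210566  ,  0.33586385],
       [-0.99881596,  0.04838963, -0.00501145, -0.01452838],
       [ 0.00529612,  0.21055903,  0.9775668 ,  1.3616155 ],
       [ 0.        ,  0.        ,  0.        ,  1.        ]])}
{'time_s': 0.1, 'joint_pos': array([-1.39318818,  0.33379152,  0.03987734,  1.46618276, -0.01340244,
        1.34333032, -0.05850679]), 'qvel': array([ 0.00106162, -0.00188234,  0.00117398, -0.00276223,  0.0007327 ,
        0.00012422, -0.00080109]), 'joint_efforts': array([ 5.74826467e-03, -6.57812333e+01,  1.34159390e+00, -4.04711795e+01,
       -5.93108148e-02,  4.08395694e-02,  7.58831811e-05]), 'tool_pos': array([0.17756562, 0.62492807, 0.29147974]), 'tcp_rot': array([-4.33449207e-01, -3.11143895e+00,  2.26512199e-03]), 'ft_force': array([ 0.53321821,  0.94902511, -0.32281858]), 'ft_torque': array([-0.03594027, -0.02947098,  0.00623666]), 'finger_force': 0.0, 'opening': 0.08726308404872166}
```

View pics/top0.png

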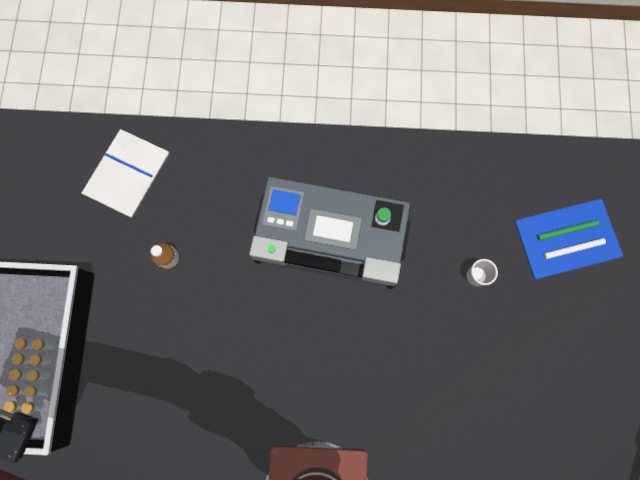

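View pics/scene0.png

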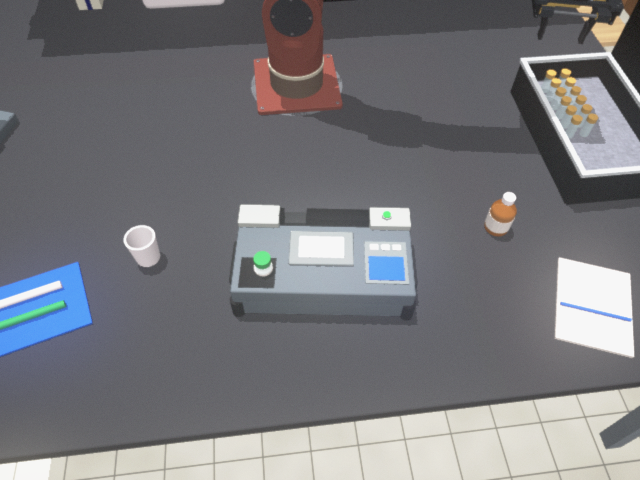

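The top view shows the tester with the lamp shoulder at about (269,250), the far shoulder at (382,271), the bar between them, and a slightly greyer key near (350,268). In the scene view the key is near (295,217) and the lamp at (387,215). Jar, bottle and beaker are all well clear of the bar.

```bash
python3 - <<'E'
from h import *
import pickle
R={}
for n,roi in(("top",(240,225,415,300)),("scene",(230,195,420,240))):
    c=pickle.load(open(n+".pkl","rb")); im=c["image"]; x0,y0,x1,y1=roi
    hsv=cv2.cvtColor(im,cv2.COLOR_RGB2HSV); g=im.min(2)
    m=np.zeros(g.shape,np.uint8); m[y0:y1,x0:x1]=((g>120))[y0:y1,x0:x1]
    m=cv2.morphologyEx(m,cv2.MORPH_CLOSE,np.ones((9,9)))
    m=cv2.morphologyEx(m,cv2.MORPH_OPEN,np.ones((3,3)))
    cs,_=cv2.findContours(m,0,2)
    for k in cs:
        if cv2.contourArea(k)<300: continue
        r=cv2.minAreaRect(k); print(n,r)
        b=cv2.boxPoints(r); P=np.array([onz(c,*p,.104)[:2] for p in b]); print(P.round(4).tolist(),"ctr",P.mean(0).round(4), "sides",np.linalg.norm(P-np.roll(P,1,0),axis=1).round(4))
    gm=(im[...,1].astype(int)-im[...,0]>60)&(im[...,1].astype(int)-im[...,2]>40)
    l,nn=cv2.connectedComponents(gm[y0:y1,x0:x1].astype(np.uint8))
    v,u=np.nonzero(nn); print("green",u.mean()+x0,v.mean()+y0,len(u),onz(c,u.mean()+x0,v.mean()+y0,.106))
    crop=im[y0:y1,x0:x1]; s=780//(x1-x0)
    o=cv2.convertScaleAbs(cv2.resize(crop,None,fx=s,fy=s,interpolation=cv2.INTER_CUBIC),alpha=1.8,beta=20); R[n]=o
w=max(o.shape[1] for o in R.values())
cv2.imwrite("pics/crop.png",cv2.cvtColor(np.vstack([np.pad(o,((0,0),(0,w-o.shape[1]),(0,0))) for o in R.values()]),cv2.COLOR_RGB2BGR))
E
```

```text
top ((268.1773681640625, 248.2207489013672), (35.444828033447266, 21.008893966674805), 10.61965560913086)
[[0.5545, 0.1883], [0.6052, 0.1831], [0.5933, 0.0984], [0.5428, 0.1043]] ctr [0.574  0.1435] sides [0.0848 0.051  0.0855 0.0509]
top ((355.980224609375, 247.19802856445312), (106.53160095214844, 41.82945251464844), 32.2756462097168)
[[0.6064, 0.0698], [0.6972, 0.0208], [0.5672, -0.2011], [0.4802, -0.15]] ctr [ 0.5877 -0.0651] sides [0.2535 0.1032 0.2572 0.1009]
green 270.8 247.925 40 [0.57449084 0.13702993 0.106     ]
scene ((324.0, 221.5), (35.0, 174.0), 90.0)
[[0.5074, -0.172], [0.5488, 0.1959], [0.6391, 0.1761], [0.5991, -0.175]] ctr [0.5736 0.0063] sides [0.0917 0.3702 0.0925 0.3533]
green 386.5 214.0 44 [0.57119347 0.13817982 0.106     ]
```

View pics/crop.png

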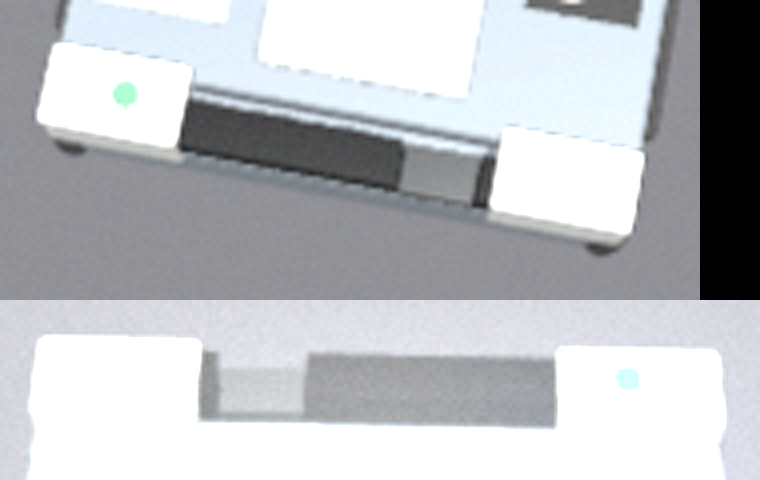

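The crop (4x) shows the key as a lighter patch from columns 403 to 478 in the top view. Lamp shoulder corners are (55,42), (192,67), (180,150), (40,125), and far shoulder corners are (508,127), (643,152), (628,235), (490,212).

```bash
python3 - <<'E'
from h import *
import pickle
t=pickle.load(open("top.pkl","rb")); s=pickle.load(open("scene.pkl","rb"))
T=lambda u,v,z:onz(t,240+u/4-.4,225+v/4-.4,z)[:2]
S=lambda u,v,z:onz(s,230+u/4-.4,195+(v-300)/4-.4,z)[:2]
L=[T(*p,.104) for p in((55,42),(192,67),(180,150),(40,125))]
F=[T(*p,.104) for p in((508,127),(643,152),(628,235),(490,212))]
print("L",np.round(L,4).tolist(),"\nF",np.round(F,4).tolist())
cl,cf=np.mean(L,0),np.mean(F,0); d=cl-cf; print("centres",cl,cf,np.linalg.norm(d),"expect .275")
y=d/np.linalg.norm(d); x=np.array([y[1],-y[0]]); yaw=np.arctan2(-y[0],y[1]); print("yaw",yaw)
# inner shoulder edges must be at y=+-95
il=(L[1]+L[2])/2; jf=(F[0]+F[3])/2; print("inner gap",np.linalg.norm(il-jf)); mid=(cl+cf)/2
print("mid",mid,"tester origin if x=-80:",mid+.08*x)
print("key top view",[( (p-mid)@x,(p-mid)@y) for p in (T(403,170,.084),T(478,180,.084))])
print("bar/notch edge scene",[((p-mid)@x,(p-mid)@y) for p in (S(307,390,.084),S(218,390,.084))])
print("lamp top/scene",[((np.array(p)-mid)@x,(np.array(p)-mid)@y) for p in((.5745,.1370),(.5712,.1382))])
print("bar long edges top",[((p-mid)@x) for p in(T(300,112,.098),T(290,165,.098))])
print("scene shoulders inner",[((p-mid)@x,(p-mid)@y) for p in(S(556,348,.104),S(201,338,.104),S(722,350,.104),S(38,337,.104))])
E
```

```text
L [[0.6041, 0.1814], [0.5929, 0.0982], [0.5422, 0.102], [0.5532, 0.1863]] 
F [[0.5657, -0.0923], [0.5546, -0.1731], [0.5045, -0.1653], [0.5142, -0.0835]]
centres [0.57310528 0.14199033] [ 0.5347597  -0.12855818] 0.27325240905243303 expect .275
yaw -0.14079493958213565
inner gap 0.1900320449291269
mid [0.55393249 0.00671607] tester origin if x=-80: [ 0.63314087 -0.00451034]
key top view [(np.float64(-0.008534175687485596), np.float64(-0.03950868915470573)), (np.float64(-0.0059846846214586975), np.float64(-0.08502170000064507))]
bar/notch edge scene [(np.float64(-0.005550606659821276), np.float64(-0.036009733544307816)), (np.float64(-0.004207622901824138), np.float64(-0.08344333959565951))]
lamp top/scene [(np.float64(0.002081217529417721), np.float64(0.1318809779026689)), (np.float64(-0.0013545244409352137), np.float64(0.13260601384188506))]
bar long edges top [np.float64(0.01212240672230611), np.float64(-0.020544532885624973)]
scene shoulders inner [(np.float64(-0.021901793392161046), np.float64(0.09580607142879496)), (np.float64(-0.023311344202187466), np.float64(-0.09269236589993093)), (np.float64(-0.02307229407749986), np.float64(0.1840270476124555)), (np.float64(-0.021503812335639732), np.float64(-0.17903797125220713))]
```

Cross-checks hold: shoulder spacing is 273 mm against 275 expected, the inner gap is 190 mm as it should be, and the key measures 46–47 mm. The tester yaw is about -0.141, the bar centre line runs about 3.5 mm in front of the shoulder centres, and the key centre sits at y of about -61 mm. I'll close the fingers, align the tool and travel to above y = 70 mm.

```bash
python3 -m jog '[{"az":-0.135,"grip":0},{"dx":-11,"dy":-12},{"dx":-24,"dy":-25},{"dx":-24,"dy":-26},{"dx":-24,"dy":-26},{"dx":-24,"dy":-26},{"dx":-24,"dy":-26},{"dx":-24,"dy":-26},{"dx":-24,"dy":-26},{"dx":-24,"dy":-26},{"dx":-24,"dy":-26},{"dx":-24,"dy":-26},{"dx":-24,"dy":-26},{"dx":-24,"dy":-26},{"dx":-24,"dy":-26},{"dx":-24,"dy":-26},{"dx":-24,"dy":-26},{"dx":-24,"dy":-26},{"dx":-24,"dy":-26},{"dx":-24,"dy":-26}]' 10
python3 -m jog '[{"dx":-12,"dy":-12},{},{}]'
cat > st.py <<'E'
from h import *
from scipy.spatial.transform import Rotation as Ro
s=arm.read_state(); M=Ro.from_rotvec(s["tcp_rot"]).as_matrix()
yaw=-.1408; X=np.array([np.cos(yaw),np.sin(yaw),0]); Y=np.array([-X[1],X[0],0])
tip=s["tool_pos"]+.07*M[:,2]; o=np.array([.5504,.0072,0])
print("t",round(s["time_s"],2),"tip: x off bar %.1f y %.1f z %.1f mm"%tuple(1e3*np.array([(tip-o)@X,(tip-o)@Y,tip[2]])),"F",s["ft_force"].round(2),"open",round(s["opening"],4))
print("want tool x=-X,y=Y: err", [round(float(v),4) for v in (M[:,0]@Y,M[:,0][2],M[:,1][2])])
E
python3 st.py
```

```text
t 0.1 tip: x off bar -455.8 y 559.2 z 221.5 mm F [ 0.53  0.95 -0.32] open 0.0873
want tool x=-X,y=Y: err [0.1356, -0.0001, -0.0014]invalid input at $[0]: expected keys dx, dy, dz, ax, ay, az, grip
invalid input at $[0]: expected keys dx, dy, dz, ax, ay, az, grip
```

```bash
python3 -m jog '[{"dx":0,"dy":0,"dz":0,"ax":0,"ay":0,"az":-0.135,"grip":0},{"dx":-12,"dy":-13,"dz":0,"ax":0,"ay":0,"az":0,"grip":0},{"dx":-33,"dy":-35,"dz":0,"ax":0,"ay":0,"az":0,"grip":0},{"dx":-33,"dy":-35,"dz":0,"ax":0,"ay":0,"az":0,"grip":0},{"dx":-33,"dy":-35,"dz":0,"ax":0,"ay":0,"az":0,"grip":0},{"dx":-33,"dy":-35,"dz":0,"ax":0,"ay":0,"az":0,"grip":0},{"dx":-33,"dy":-35,"dz":0,"ax":0,"ay":0,"az":0,"grip":0},{"dx":-33,"dy":-35,"dz":0,"ax":0,"ay":0,"az":0,"grip":0},{"dx":-33,"dy":-35,"dz":0,"ax":0,"ay":0,"az":0,"grip":0},{"dx":-33,"dy":-35,"dz":0,"ax":0,"ay":0,"az":0,"grip":0},{"dx":-33,"dy":-35,"dz":0,"ax":0,"ay":0,"az":0,"grip":0}]' 10; python3 st.py
```

```text
time_s: 1.2
tool_pos: [0.4379, 0.2537, 0.2922]
tcp_rot: [-0.23, -3.133, -0.001]
ft_force: [1.3, 1.1, 0.9]
opening: 0.007
finger_force: 0.0
t 1.2 tip: x off bar -146.0 y 228.3 z 222.2 mm F [1.29 1.14 0.89] open 0.007
want tool x=-X,y=Y: err [0.0055, 0.0003, 0.0005]
```

```bash
python3 -m jog '[{"dx":-30,"dy":-33,"dz":20,"ax":0,"ay":0,"az":-0.005,"grip":0},{"dx":-30,"dy":-33,"dz":20,"ax":0,"ay":0,"az":0,"grip":0},{"dx":-30,"dy":-33,"dz":20,"ax":0,"ay":0,"az":0,"grip":0},{"dx":-30,"dy":-33,"dz":15,"ax":0,"ay":0,"az":0,"grip":0},{"dx":-26,"dy":-29,"dz":10,"ax":0,"ay":0,"az":0,"grip":0},{"dx":0,"dy":0,"dz":0,"ax":0,"ay":0,"az":0,"grip":0},{"dx":0,"dy":0,"dz":0,"ax":0,"ay":0,"az":0,"grip":0}]'; python3 st.py; python3 - <<'E'
from h import *
a=arm.capture("wrist"); save(a,"pics/w1.png"); b=arm.capture("top")
im=cv2.resize(b["image"][200:310,220:420],None,fx=4,fy=4,interpolation=2); cv2.imwrite("pics/t1.png",cv2.cvtColor(im,4))
o=np.array([.5504,.0072]); X=np.array([.9901,-.1403]);Y=np.array([.1403,.9901])
for n,x,y,z in(("lampend front",-.015,.095,.098),("lampend rear",.015,.095,.098),("notch+ front",-.015,-.037,.098),("notch+ rear",.015,-.037,.098),("key- front",-.015,-.085,.084)):
    print(n,proj(a,[*(o+x*X+y*Y),z]).round(1))
E
```

```text
time_s: 1.9
tool_pos: [0.5593, 0.0753, 0.2068]
tcp_rot: [-0.224, -3.132, 0.001]
ft_force: [-0.6, 0.5, 0.1]
opening: 0.0005
finger_force: 0.0
t 1.9 tip: x off bar -0.9 y 68.7 z 136.8 mm F [-0.6   0.5   0.14] open 0.0005
want tool x=-X,y=Y: err [0.0018, 0.0011, -0.0006]
lampend front [356.  243.5]
lampend rear [354.2 292. ]
notch+ front [121.7 243.7]
notch+ rear [129.4 292.1]
key- front [ 52.8 236.3]
```

View pics/w1.png

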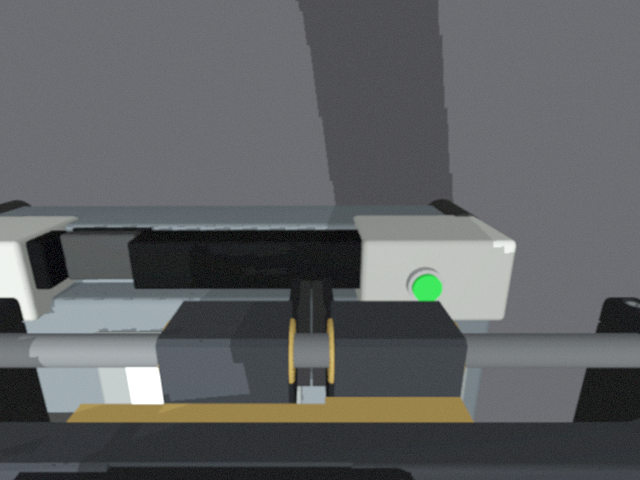

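The wrist view shows the bar from (357,231) at the lamp end to the notch edge at (134,231), with its front edge at row ~231 against a predicted 243. That suggests the bar is a few mm further forward than I estimated, so I'll cast these pixels onto their planes.

```bash
python3 - <<'E'
from h import *
a=arm.capture("wrist"); im=a["image"]
print(a["T"].round(3).tolist())
o=np.array([.5504,.0072]); X=np.array([.9901,-.1403]);Y=np.array([.1403,.9901])
for n,u,v,z in(("shL inner front",357,217,.104),("shL inner rear",366,318,.104),("shL outer front",484,217,.104),("shF inner front",77,217,.104),("bar front lamp",357,231,.098),("bar front notch",135,231,.098),("bar rear notch",135,285,.098),("key front r",134,231,.084),("key front l",62,233,.084),("key rear l",68,278,.084),("key rear r",134,278,.084),("lamp",427,288,.108)):
    p=onz(a,u,v,z)[:2]-o; print(n,(1e3*p@X).round(1),(1e3*p@Y).round(1))
print("col240 min-intensity",[(v,int(im[v,240].mean())) for v in range(205,305,3)])
print("row250",[(u,int(im[250,u].mean())) for u in range(20,380,6)])
E
```

```text
[[0.136, -0.945, -0.296, 0.478], [0.991, 0.13, 0.039, 0.09], [0.001, -0.299, 0.954, 0.299], [0.0, 0.0, 0.0, 1.0]]
shL inner front -32.4 96.7
shL inner rear 28.5 104.4
shL outer front -32.6 164.9
shF inner front -31.8 -53.3
bar front lamp -22.7 97.8
bar front notch -22.3 -26.2
bar rear notch 10.7 -30.7
key front r -18.1 -33.6
key front l -16.7 -76.9
key rear l 12.6 -78.8
key rear r 12.4 -37.8
lamp 7.3 136.9
col240 min-intensity [(205, 106), (208, 96), (211, 102), (214, 100), (217, 99), (220, 101), (223, 113), (226, 147), (229, 105), (232, 18), (235, 16), (238, 23), (241, 22), (244, 29), (247, 34), (250, 28), (253, 32), (256, 23), (259, 22), (262, 21), (265, 34), (268, 24), (271, 23), (274, 25), (277, 25), (280, 26), (283, 16), (286, 18), (289, 79), (292, 85), (295, 93), (298, 107), (301, 71), (304, 56)]
row250 [(20, 125), (26, 29), (32, 22), (38, 7), (44, 3), (50, 23), (56, 1), (62, 88), (68, 89), (74, 92), (80, 89), (86, 94), (92, 91), (98, 88), (104, 87), (110, 90), (116, 88), (122, 87), (128, 31), (134, 25), (140, 24), (146, 30), (152, 30), (158, 25), (164, 32), (170, 33), (176, 35), (182, 28), (188, 24), (194, 32), (200, 21), (206, 22), (212, 31), (218, 33), (224, 34), (230, 35), (236, 31), (242, 30), (248, 38), (254, 32), (260, 32), (266, 36), (272, 37), (278, 36), (284, 36), (290, 26), (296, 36), (302, 28), (308, 26), (314, 26), (320, 22), (326, 21), (332, 34), (338, 22), (344, 29), (350, 21), (356, 65), (362, 185), (368, 193), (374, 193)]
```

View pics/t1.png

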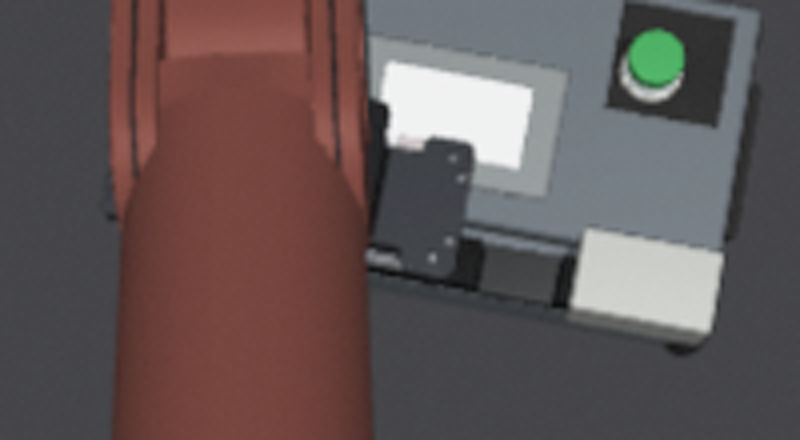

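The camera sits at the front with its image inverted, so row 231 is the lower part of the bar's front face. The top front edge, near row 243, matches the prediction, and the bar centre is within about 1 mm of the tip line. The key spans y of about -36 to -83. Going down onto the bar.

```bash
python3 -m jog '[{"dx":0,"dy":0,"dz":15,"ax":0,"ay":0,"az":0,"grip":0},{"dx":0,"dy":0,"dz":14,"ax":0,"ay":0,"az":0,"grip":0},{"dx":0,"dy":0,"dz":6,"ax":0,"ay":0,"az":0,"grip":0},{"dx":0,"dy":0,"dz":0,"ax":0,"ay":0,"az":0,"grip":0},{"dx":0,"dy":0,"dz":0,"ax":0,"ay":0,"az":0,"grip":0},{"dx":0,"dy":0,"dz":0,"ax":0,"ay":0,"az":0,"grip":0}]'; python3 st.py
python3 -m jog '[{"dx":0,"dy":0,"dz":2,"ax":0,"ay":0,"az":0,"grip":0},{"dx":0,"dy":0,"dz":2,"ax":0,"ay":0,"az":0,"grip":0},{"dx":0,"dy":0,"dz":1,"ax":0,"ay":0,"az":0,"grip":0},{"dx":0,"dy":0,"dz":0,"ax":0,"ay":0,"az":0,"grip":0},{"dx":0,"dy":0,"dz":0,"ax":0,"ay":0,"az":0,"grip":0},{"dx":0,"dy":0,"dz":0,"ax":0,"ay":0,"az":0,"grip":0}]'; python3 st.py
```

```text
time_s: 2.65
tool_pos: [0.56, 0.0773, 0.1727]
tcp_rot: [0.215, 3.134, 0.0]
ft_force: [-0.0, -0.1, -0.1]
opening: 0.0005
finger_force: 0.0
t 2.65 tip: x off bar -0.3 y 70.8 z 102.7 mm F [-0.01 -0.09 -0.06] open 0.0005
want tool x=-X,y=Y: err [-0.0039, -0.0006, 0.0002]
time_s: 3.25
tool_pos: [0.5598, 0.0774, 0.1675]
tcp_rot: [0.215, 3.134, 0.0]
ft_force: [0.4, 0.2, 2.4]
opening: 0.0005
finger_force: 0.9
t 3.25 tip: x off bar -0.5 y 70.8 z 97.5 mm F [0.4  0.22 2.36] open 0.0005
want tool x=-X,y=Y: err [-0.004, -0.0004, 0.0002]
```

```bash
python3 -m jog '[{"dx":0,"dy":0,"dz":1,"ax":0,"ay":0,"az":0.004,"grip":0},{"dx":0,"dy":0,"dz":0,"ax":0,"ay":0,"az":0,"grip":0},{"dx":0,"dy":0,"dz":0,"ax":0,"ay":0,"az":0,"grip":0},{"dx":0,"dy":0,"dz":0,"ax":0,"ay":0,"az":0,"grip":0}]'; python3 st.py
python3 -m jog '[{"dx":0,"dy":0,"dz":0.5,"ax":0,"ay":0,"az":0,"grip":0},{"dx":0,"dy":0,"dz":0.5,"ax":0,"ay":0,"az":0,"grip":0},{"dx":0,"dy":0,"dz":0,"ax":0,"ay":0,"az":0,"grip":0},{"dx":0,"dy":0,"dz":0,"ax":0,"ay":0,"az":0,"grip":0}]'; python3 st.py
```

```text
time_s: 3.65
tool_pos: [0.5598, 0.0774, 0.1664]
tcp_rot: [0.221, 3.134, 0.0]
ft_force: [1.0, -0.1, 2.3]
opening: 0.0003
finger_force: 1.1
t 3.65 tip: x off bar -0.5 y 70.8 z 96.4 mm F [ 0.99 -0.09  2.31] open 0.0003
want tool x=-X,y=Y: err [-0.0001, -0.0003, 0.0001]
time_s: 4.05
tool_pos: [0.5598, 0.0773, 0.1653]
tcp_rot: [0.221, 3.133, 0.0]
ft_force: [2.1, 0.0, 3.1]
opening: 0.0005
finger_force: 1.3
t 4.05 tip: x off bar -0.5 y 70.8 z 95.3 mm F [2.1  0.03 3.07] open 0.0005
want tool x=-X,y=Y: err [0.0, -0.0003, 0.0001]
```

Pressed about 3 mm at about 3 N. Now running along towards the notch.

```bash
python3 -m jog '[{"dx":0,"dy":-5,"dz":0,"ax":0,"ay":0,"az":0,"grip":0},{"dx":0,"dy":-5,"dz":0,"ax":0,"ay":0,"az":0,"grip":0},{"dx":0,"dy":-6,"dz":0,"ax":0,"ay":0,"az":0,"grip":0},{"dx":0,"dy":-6,"dz":0,"ax":0,"ay":0,"az":0,"grip":0},{"dx":0,"dy":-6,"dz":0,"ax":0,"ay":0,"az":0,"grip":0},{"dx":0,"dy":-6,"dz":0,"ax":0,"ay":0,"az":0,"grip":0},{"dx":0,"dy":-6,"dz":0,"ax":0,"ay":0,"az":0,"grip":0},{"dx":0,"dy":0,"dz":0,"ax":0,"ay":0,"az":0,"grip":0}]'; python3 st.py
python3 -m jog '[{"dx":0,"dy":-6,"dz":0,"ax":0,"ay":0,"az":0,"grip":0},{"dx":0,"dy":-6,"dz":0,"ax":0,"ay":0,"az":0,"grip":0},{"dx":0,"dy":-6,"dz":0,"ax":0,"ay":0,"az":0,"grip":0},{"dx":0,"dy":-6,"dz":0,"ax":0,"ay":0,"az":0,"grip":0},{"dx":0,"dy":-6,"dz":0,"ax":0,"ay":0,"az":0,"grip":0},{"dx":0,"dy":0,"dz":0,"ax":0,"ay":0,"az":0,"grip":0}]'; python3 st.py
```

```text
time_s: 4.85
tool_pos: [0.5538, 0.0361, 0.1653]
tcp_rot: [-0.223, -3.133, 0.001]
ft_force: [-0.5, -1.8, 2.1]
opening: 0.0003
finger_force: 1.3
t 4.85 tip: x off bar -0.7 y 29.1 z 95.3 mm F [-0.52 -1.85  2.1 ] open 0.0003
want tool x=-X,y=Y: err [0.0015, 0.0001, -0.0009]
time_s: 5.45
tool_pos: [0.5496, 0.0065, 0.1653]
tcp_rot: [-0.223, -3.134, 0.001]
ft_force: [-0.2, -2.6, 3.0]
opening: 0.0005
finger_force: 1.3
t 5.45 tip: x off bar -0.7 y -0.9 z 95.3 mm F [-0.2  -2.62  2.99] open 0.0005
want tool x=-X,y=Y: err [0.0015, 0.0001, -0.0008]
```

```bash
python3 -m jog '[{"dx":0,"dy":-6,"dz":0,"ax":0,"ay":0,"az":0,"grip":0},{"dx":0,"dy":-6,"dz":0,"ax":0,"ay":0,"az":0,"grip":0},{"dx":0,"dy":-6,"dz":0,"ax":0,"ay":0,"az":0,"grip":0},{"dx":0,"dy":-6,"dz":0,"ax":0,"ay":0,"az":0,"grip":0},{"dx":0,"dy":-6,"dz":0,"ax":0,"ay":0,"az":0,"grip":0},{"dx":0,"dy":-6,"dz":0,"ax":0,"ay":0,"az":0,"grip":0},{"dx":0,"dy":-6,"dz":0,"ax":0,"ay":0,"az":0,"grip":0},{"dx":0,"dy":0,"dz":0,"ax":0,"ay":0,"az":0,"grip":0}]'; python3 st.py
python3 -m jog '[{"dx":0,"dy":-4,"dz":0,"ax":0,"ay":0,"az":0,"grip":0},{"dx":0,"dy":-4,"dz":0,"ax":0,"ay":0,"az":0,"grip":0},{"dx":0,"dy":-4,"dz":0,"ax":0,"ay":0,"az":0,"grip":0},{"dx":0,"dy":-4,"dz":0,"ax":0,"ay":0,"az":0,"grip":0},{"dx":0,"dy":0,"dz":0,"ax":0,"ay":0,"az":0,"grip":0},{"dx":0,"dy":0,"dz":0,"ax":0,"ay":0,"az":0,"grip":0},{"dx":0,"dy":0,"dz":0,"ax":0,"ay":0,"az":0,"grip":0}]'; python3 st.py
python3 - <<'E'
from h import *
save(arm.capture("wrist"),"pics/w2.png")
E
```

```text
time_s: 6.25
tool_pos: [0.5437, -0.035, 0.1653]
tcp_rot: [-0.223, -3.134, 0.001]
ft_force: [-0.6, -2.3, 2.3]
opening: 0.0004
finger_force: 1.3
t 6.25 tip: x off bar -0.7 y -42.7 z 95.3 mm F [-0.56 -2.29  2.31] open 0.0004
want tool x=-X,y=Y: err [0.0015, 0.0, -0.0007]
time_s: 6.95
tool_pos: [0.5417, -0.0492, 0.1652]
tcp_rot: [-0.221, -3.134, 0.0]
ft_force: [0.3, 0.2, 0.4]
opening: 0.0002
finger_force: 0.0
t 6.95 tip: x off bar -0.7 y -57.1 z 95.2 mm F [0.33 0.2  0.36] open 0.0002
want tool x=-X,y=Y: err [-0.0002, 0.0001, -0.0]
```

View pics/w2.png

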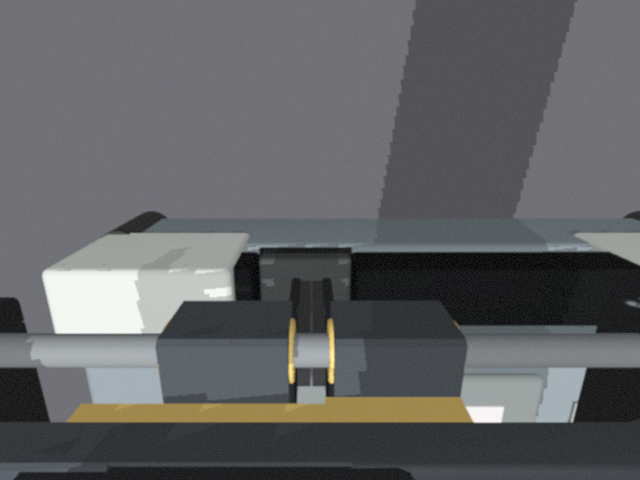

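The force fell to zero at y of about -57, so the fingertip is in the notch. The wrist view shows the key at columns 260–351 and the fingers at about 311, so I'll shift 3 mm on and press slowly.

```bash
python3 -m jog '[{"dx":0,"dy":-3,"dz":0,"ax":0,"ay":0,"az":0,"grip":0},{"dx":0,"dy":0,"dz":3,"ax":0,"ay":0,"az":0,"grip":0},{"dx":0,"dy":0,"dz":3,"ax":0,"ay":0,"az":0,"grip":0},{"dx":0,"dy":0,"dz":3,"ax":0,"ay":0,"az":0,"grip":0},{"dx":0,"dy":0,"dz":0,"ax":0,"ay":0,"az":0,"grip":0},{"dx":0,"dy":0,"dz":0,"ax":0,"ay":0,"az":0,"grip":0}]'; python3 st.py
python3 -m jog '[{"dx":0,"dy":0,"dz":1,"ax":0,"ay":0,"az":0,"grip":0},{"dx":0,"dy":0,"dz":1,"ax":0,"ay":0,"az":0,"grip":0},{"dx":0,"dy":0,"dz":1,"ax":0,"ay":0,"az":0,"grip":0},{"dx":0,"dy":0,"dz":1,"ax":0,"ay":0,"az":0,"grip":0},{"dx":0,"dy":0,"dz":0,"ax":0,"ay":0,"az":0,"grip":0},{"dx":0,"dy":0,"dz":0,"ax":0,"ay":0,"az":0,"grip":0}]'; python3 st.py
```

```text
time_s: 7.6
tool_pos: [0.5412, -0.0524, 0.1561]
tcp_rot: [-0.221, -3.134, 0.0]
ft_force: [-0.1, 0.1, 0.4]
opening: 0.0002
finger_force: 0.0
t 7.6 tip: x off bar -0.8 y -60.3 z 86.1 mm F [-0.07  0.14  0.39] open 0.0002
want tool x=-X,y=Y: err [0.0, 0.0003, -0.0002]
time_s: 8.2
tool_pos: [0.5414, -0.0524, 0.1525]
tcp_rot: [0.221, 3.134, 0.0]
ft_force: [-1.2, 0.1, 3.6]
opening: 0.0004
finger_force: 2.1
t 8.2 tip: x off bar -0.6 y -60.2 z 82.5 mm F [-1.16  0.13  3.65] open 0.0004
want tool x=-X,y=Y: err [-0.0, -0.0002, 0.0001]
```

```bash
python3 -m jog '[{"dx":0,"dy":0,"dz":1,"ax":0,"ay":0,"az":0,"grip":0},{"dx":0,"dy":0,"dz":1,"ax":0,"ay":0,"az":0,"grip":0},{"dx":0,"dy":0,"dz":1,"ax":0,"ay":0,"az":0,"grip":0},{"dx":0,"dy":0,"dz":1,"ax":0,"ay":0,"az":0,"grip":0},{"dx":0,"dy":0,"dz":1,"ax":0,"ay":0,"az":0,"grip":0},{"dx":0,"dy":0,"dz":0,"ax":0,"ay":0,"az":0,"grip":0},{"dx":0,"dy":0,"dz":0,"ax":0,"ay":0,"az":0,"grip":0}]'; python3 st.py
python3 -m jog '[{"dx":0,"dy":0,"dz":1,"ax":0,"ay":0,"az":0,"grip":0},{"dx":0,"dy":0,"dz":0.5,"ax":0,"ay":0,"az":0,"grip":0},{"dx":0,"dy":0,"dz":0,"ax":0,"ay":0,"az":0,"grip":0},{"dx":0,"dy":0,"dz":0,"ax":0,"ay":0,"az":0,"grip":0}]'; python3 st.py
```

```text
time_s: 8.9
tool_pos: [0.5414, -0.0524, 0.1474]
tcp_rot: [0.221, 3.134, 0.0]
ft_force: [-1.5, 0.1, 3.7]
opening: 0.0004
finger_force: 1.8
t 8.9 tip: x off bar -0.6 y -60.2 z 77.4 mm F [-1.53  0.07  3.69] open 0.0004
want tool x=-X,y=Y: err [0.0, -0.0002, 0.0001]
time_s: 9.3
tool_pos: [0.5414, -0.0524, 0.1462]
tcp_rot: [0.221, 3.134, 0.0]
ft_force: [-3.0, 0.7, 7.8]
opening: 0.0009
finger_force: 4.0
t 9.3 tip: x off bar -0.5 y -60.3 z 76.2 mm F [-2.99  0.74  7.8 ] open 0.0009
want tool x=-X,y=Y: err [0.0, -0.0003, 0.0002]
```

```bash
python3 -m jog '[{"dx":0,"dy":0,"dz":0.7,"ax":0,"ay":0,"az":0,"grip":0},{"dx":0,"dy":0,"dz":0,"ax":0,"ay":0,"az":0,"grip":0},{"dx":0,"dy":0,"dz":0,"ax":0,"ay":0,"az":0,"grip":0},{"dx":0,"dy":0,"dz":0,"ax":0,"ay":0,"az":0,"grip":0}]'; python3 st.py
python3 -c "
from h import *
save(arm.capture('wrist'),'pics/w3.png')"
```

```text
time_s: 9.7
tool_pos: [0.5414, -0.0524, 0.1461]
tcp_rot: [0.221, 3.134, 0.001]
ft_force: [-5.9, 0.3, 15.9]
opening: 0.0004
finger_force: 7.6
t 9.7 tip: x off bar -0.5 y -60.2 z 76.1 mm F [-5.88  0.34 15.87] open 0.0004
want tool x=-X,y=Y: err [0.0001, -0.0002, 0.0007]
```

View pics/w3.png

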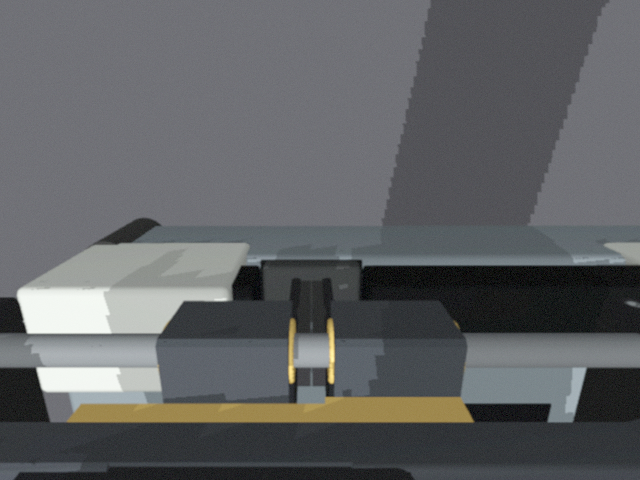

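The key has bottomed: the tip is at z = 76 mm, which is 8 mm of travel, and the force rises with no further motion. The wrist view shows the fingers still centred on the key. Now straight up and away.

```bash
python3 -m jog '[{"dx":0,"dy":0,"dz":-3,"ax":0,"ay":0,"az":0,"grip":0},{"dx":0,"dy":0,"dz":-10,"ax":0,"ay":0,"az":0,"grip":0},{"dx":0,"dy":0,"dz":-20,"ax":0,"ay":0,"az":0,"grip":0},{"dx":0,"dy":0,"dz":-25,"ax":0,"ay":0,"az":0,"grip":0},{"dx":0,"dy":0,"dz":-25,"ax":0,"ay":0,"az":0,"grip":0},{"dx":0,"dy":0,"dz":-25,"ax":0,"ay":0,"az":0,"grip":0},{"dx":0,"dy":0,"dz":-25,"ax":0,"ay":0,"az":0,"grip":0},{"dx":0,"dy":-30,"dz":-25,"ax":0,"ay":0,"az":0,"grip":0},{"dx":0,"dy":-35,"dz":-10,"ax":0,"ay":0,"az":0,"grip":0},{"dx":0,"dy":-35,"dz":0,"ax":0,"ay":0,"az":0,"grip":0},{"dx":0,"dy":-35,"dz":0,"ax":0,"ay":0,"az":0,"grip":0},{"dx":0,"dy":-35,"dz":0,"ax":0,"ay":0,"az":0,"grip":0},{"dx":0,"dy":-20,"dz":0,"ax":0,"ay":0,"az":0,"grip":0},{"dx":0,"dy":0,"dz":0,"ax":0,"ay":0,"az":0,"grip":0},{"dx":0,"dy":0,"dz":0,"ax":0,"ay":0,"az":0,"grip":0}]'; python3 st.py
python3 -c "
from h import *
c=arm.capture('scene'); save(c,'pics/s2.png')"
```

```text
time_s: 11.25
tool_pos: [0.5145, -0.2404, 0.3132]
tcp_rot: [-0.222, -3.134, -0.0]
ft_force: [-1.1, 0.8, 0.6]
opening: 0.0005
finger_force: 0.0
t 11.25 tip: x off bar -0.8 y -250.2 z 243.2 mm F [-1.13  0.78  0.62] open 0.0005
want tool x=-X,y=Y: err [0.0009, 0.0001, 0.0001]
```

View pics/s2.png

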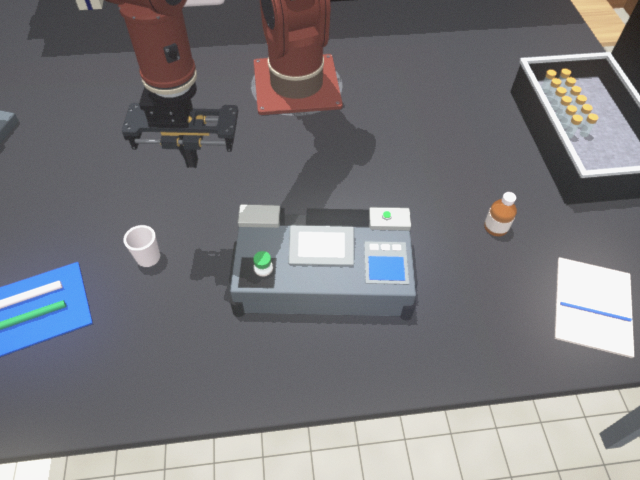

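The scene view shows the lid's front edge raised from row ~232 to ~227 (lid about (322,246)), the key sunk and dark, and jar, bottle and beaker where they were. I'll check the lid angle numerically before handing in.

```bash
python3 - <<'E'
from h import *
import pickle
s=pickle.load(open("scene.pkl","rb")); n=arm.capture("scene"); t=arm.capture("top"); t0=pickle.load(open("top.pkl","rb"))
o=np.array([.5504,.0072]); X=np.array([.9901,-.1403]); Y=np.array([.1403,.9901])
for a in(0,.2,.32):
    x=.045+.082*(1-np.cos(a)); z=.0945+.082*np.sin(a)+.0035
    print(a,"scene",[proj(n,[*(o+x*X+y*Y),z]).round(1) for y in(-.065,0,.065)],"top",proj(t,[*(o+x*X),z]).round(1))
for nm,c in(("before",s),("after",n)): print(nm,[int(c["image"][v,325].mean()) for v in range(218,242)])
def obj(c,lo,hi,r):
    h=cv2.cvtColor(c["image"],cv2.COLOR_RGB2HSV); m=cv2.inRange(h,lo,hi); x0,y0,x1,y1=r; v,u=np.nonzero(m[y0:y1,x0:x1]); return (u.mean()+x0).round(1),(v.mean()+y0).round(1)
for nm,lo,hi,r in(("jar",(40,100,50),(85,255,255),(240,240,285,290)),("bottle",(3,100,60),(20,255,255),(480,185,520,240)),("beaker",(0,0,120),(180,60,255),(120,220,165,270))):
    print(nm,obj(s,lo,hi,r),obj(n,lo,hi,r))
E
```

```text
0 scene [array([291.4, 230.5]), array([322.9, 231.2]), array([354.4, 231.9])] top [328.2 243. ]
0.2 scene [array([291.1, 226.4]), array([323. , 227.1]), array([354.9, 227.8])] top [328.3 240.9]
0.32 scene [array([290.9, 224.6]), array([323. , 225.3]), array([355.2, 226. ])] top [328.5 239.1]
before [80, 82, 81, 82, 84, 85, 86, 91, 124, 175, 176, 176, 175, 183, 216, 215, 215, 217, 237, 247, 247, 247, 247, 247]
after [85, 83, 83, 80, 80, 83, 84, 125, 210, 221, 222, 222, 222, 222, 239, 247, 247, 247, 247, 247, 247, 247, 247, 247]
jar (np.float64(261.6), np.float64(259.1)) (np.float64(261.8), np.float64(259.1))
bottle (np.float64(501.7), np.float64(213.3)) (np.float64(501.7), np.float64(213.4))
beaker (np.float64(142.0), np.float64(244.6)) (np.float64(142.0), np.float64(244.6))
```

```bash
python3 -c "
from cell import arm
print(arm.sign_off())"
```

```text
the job is handed in; nothing more can be done
None
```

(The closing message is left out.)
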